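# Key a handwheel onto its spindle

### The arm

A 6-joint arm with a two-finger parallel gripper is mounted at the origin on the work surface. World frame = base frame: x ahead of the robot, y to its left, z up, the work surface at z = 0. Lengths are in m, angles in rad, forces in N, time in s.
With the tool pointing down it reaches from about 0.3 to 0.875 m from the base axis. Payload 6.4 kg.
Tool frame: the origin (TCP) lies at the very end of the fingers, on their centre line; the grasp point (between the pads) lies 19 mm behind it; z points along the fingers, y is the line along which they close (so a half turn about z gives the same grasp; the last joint's range is limited). The gripper opens to 85 mm and grips with 20 to 120 N. Pads are 22 mm wide; open, the fingers measure 114 mm over their backs; the gripper's body (76 mm by 85 mm) begins 54 mm behind the grasp point. The pads swing forward as they close: fully open they stand 13 mm farther back than shut.
Start: joints at [1.109, 0.181, 1.607, -0, 1.354, -0.206], TCP at [0.145, 0.556, 0.199] pointing down, gripper open.
Joint ranges: [-2.99, 2.99], [-0.89, 2.07], [0.3, 2.58], [-1.14, 4.28], [0, 2.63], [-3.12, 3.12]. Speed limits (rad/s): [2.57, 2.57, 3.01, 3.14, 3.14, 3.14].

### API

Orientations are given as a unit quaternion [w, x, y, z].
In Python, from bench import ctrl, camera, calibration, order, outline_of gives the robot as it stands.
- The arm moves only by the tool move_arm, never from a script. Its argument "series" is a list that holds one entry, the list of rows, each a list of 5 numbers: the opening, from 0 (shut) to 1 (fully open), then the shift along the tool's x, y, z in mm, then the turn about the tool's z in rad. A call has exactly 10 rows; each row is the pose to reach, as a shift and turn from the pose commanded when the call began, along the tool's axes at that moment; what a row does not reach only later rows make up. A row lasts 1/12 s, in which the tool goes at most 41.7 mm and 7.16 degrees, less where a joint would pass 70% of its speed; a pose out of reach is approached as far as the arm can. A call with a gripper value outside its range is refused whole. The fingers move at their own pace and stop on an object; the grip force is fixed at half the most. Time passes only in rows, so rows that repeat a pose let the fingers close, or fill a call up. It gives the time, the measured TCP pose, the force, the opening and the grip force at its end, in the units of the state.
- ctrl.get_obs(): the state, without advancing time (a new reading comes with each control period).
- camera(name): name is "scene" or "top" or "wrist"; returns (picture, depth): 480x640x3 uint8, blue, green, red; 480x640 float32, m along the optical axis (not along the pixel's ray), 0 where there is no reading.
- calibration(name): a dict with "intrinsics" (3x3 intrinsics, pixels), "k1" (the pictures are not rectified: a ray, as slopes to the right and down, at radius r is drawn at 1 + k1 r^2 times it, then the intrinsics apply), "rvec" (rotation vector, rad) and "tvec" (3), from world to camera coordinates, as OpenCV has them. Camera axes: x right, y down, z forward; pixel columns grow to the right and rows downward; lengths in m; the calibration is good to about 2 mm. A picture is of the moment at which its call begins: read the wrist's pose just before it. calibration takes no time and is no camera call; for the wrist camera it gives the pose at the moment of the call.
- order.hand_in(): hands the job in; it is judged then, once.
Trained networks look in the newest picture that a camera, given by its name, has taken for a name from the list of things; names that differ only in an ending like _2 or _b are one class to them, and where a whole thing is asked for, a point or a joint stands for the part that bears it (a point fixed in the world has none). Each returns a list of dicts, best first, with "conf" (0 to 1); they miss things now and then, are a little off and sometimes report something else, mostly with a low value. They report only what shows in the picture. A call takes as long as a camera call.
- outline_of(target, camera): "region" (480x640 bool, what is visible of it) and "bbox" ([centre column, centre row, width, height] in pixels, round what is visible of it).
The state is a dict: "time_s": time; "q": joint angles; "dq": joint speeds; "joint_efforts": joint torques, N m; "eef_pos": TCP position; "eef_rot": TCP orientation; "wrist_force": force on the tool from outside, world axes, zero at the start; "torque": the same for the moment, N m; "opening": opening from 0.0 (shut) to 1.0 (fully open); "grasp_force": force on a finger pad.
Only numpy, scipy, OpenCV 4.12 (cv2) and the standard library are available. Lean on these libraries where they do the work, as an engineer would, in place of code of your own. Each camera call takes 0.05 s, during which the arm holds its last target. There are 200 camera calls.

### The job

The handwheel standing loosely on the upright spindle in the bench vise is resting on top of the spindle's key. Push it round by its crank handle with a fingertip until its keyway is over the key, then press the hub down until the wheel is fully home on the spindle's shoulder, and move clear. Do not grip the crank handle or lift the wheel, and leave the nut, washer, tools and bottle lying about as they are.

Things in the scene. Friction and masses are not known exactly. Their poses are not given: they have to be found in the camera images.
- vise: Red bench vise fixed to the bench. Origin: on the bench under the spindle's axis; x runs from its front (end with screw and tommy bar, 180 mm from the spindle) to its rear (anvil end, 130 mm behind the spindle); z up. Jaws 96 mm wide, tops 118 mm above the bench: all of it stays below the wheel. It grips an upright steel spindle, 20 mm thick, which cannot turn.
- seat (a point): Centre of the top face of the spindle's shoulder (steel collar 34 mm across), on which the wheel must finally sit: on the spindle's axis, 130 mm above the bench. The spindle ends 27 mm above this point. Axes as the vise's.
- key (a point): Top end of the steel key on the spindle (6 mm wide, round-ended, standing 3.5 mm out of it), 12 mm from the axis, 14 mm above seat. The key always lies on the side of the spindle that faces the front of the vise, its screw and tommy-bar end (-x of the vise). At the start it is hidden under the hub.
- handwheel: Three-spoked bare aluminium handwheel, 140 mm across, held level and centred by the spindle. Origin: centre of the hub's underside, on the axis; z up; x points along the spoke that ends at the crank handle; the keyway is exactly in line with it. Rim 16 mm wide, its top 21 mm above the origin. At the start the origin is 14 mm above seat (hub on the key); home, at seat. 0.3 to 0.6 kg.
- wheel_turn (a joint): Turn of the wheel on the spindle, counter-clockwise from above positive, rad. 0 (or a whole turn, 2 pi): keyway exactly over the key, crank handle towards the vise's front; the key enters within about 0.1 rad of that. Starts between 0.7 and 5.58; no stops either way. It turns under about 0.1 N m (some 2 N at the handle) and stops when no longer pushed.
- keyway (a point): Point at the hub's underside in the middle of the keyway, a notch 8.5 mm wide running the full height of the 21.5 mm bore: 12 mm from the axis, towards the crank handle.
- hub_face (a point): Centre of the hub's flat top face (44 mm across, bore open), on the axis: 174 mm above the bench at the start, 160 mm when home. The spindle's end lies 17 mm below it at the start, 3 mm when home, so press on the face around the bore. The snug wheel does not sink by itself: over the key it needs about 3 to 7 N downward all the 14 mm, then stops hard.
- crank_handle: The wheel's crank handle: upright, black, round, 21 mm thick, standing 55 mm high on the rim, 62 mm from the spindle's axis, and spins freely on its own pin, as such handles do. Origin: centre of its foot, level with the rim's top.
- handle (a point): Centre of the crank handle, half-way up (27.5 mm above the rim's top): 192.5 mm above the bench at the start.
- washer: Loose steel washer, 38 mm across, 4 mm thick, lying near the vise; origin at its underside. Leave it.
- nut: Loose dark hexagon nut, 30 mm across, 13 mm high, lying near the vise; origin at its underside. Leave it.
- wrench: Loose steel spanner, 200 mm long along x, 8 mm thick, beside the vise; origin at the middle of its underside. Leave it.
- screwdriver: Loose screwdriver with yellow handle, 200 mm long along x, 26 mm thick, near the vise; origin at the middle of its underside. Leave it.
- mallet: Loose soft-faced mallet, 285 mm long along x, 45 mm high, on the right of the bench; origin under the handle. Leave it.
- oil_bottle: White oil bottle, 52 mm across, 130 mm high, standing on the left of the bench; origin at its underside. Leave it.
- brush: Bench brush, 200 mm long along x, 20 mm high, on the left of the bench; origin at the middle of its underside. Leave it.

How it is judged:
By the outcome, as a careful person would: the job done as asked, in the order asked, and still so for the second after the job is handed in, with the robot touching nothing.
It also fails if it takes over 48 s, if anything falls off the work surface, if the arm or the gripper's body presses on something with over 40 N, if the wrist force passes 120 N, or if a joint passes its speed limit or range.

## Working session

There is one attempt and no reset: what is moved stays moved. The work goes in short steps, Python scripts to look and compute and a tool call to move; the robot and the scene stay as the last step left them, time stands still between calls to the robot, and variables do not carry over. Pictures are saved under pics/ and viewed, at most 10 in all, crops included, and the job is handed in when it is done.

Besides the shell and the picture viewer there is one more tool, called after ">>>" in YAML: its name, and indented under it one key for each argument. move_arm: Moves the arm, as the interface text tells. Its arguments: {"type":"object","properties":{"series":{"type":"array","items":{"type":"array","items":{"type":"array","items":{"type":"number"}}}}},"required":["series"]}

```bash
mkdir -p pics
cat > h.py <<'E'
import numpy as np, cv2
from bench import ctrl, camera, calibration, order, outline_of
def cal(n):
    c=calibration(n); K=np.array(c["intrinsics"]); R=cv2.Rodrigues(np.array(c["rvec"],float))[0]
    return K,np.array([c["k1"],0,0,0,0.]),R,np.array(c["tvec"],float).ravel()
def cloud(n,region,depth):
    K,d,R,t=cal(n); v,u=np.nonzero(region&(depth>0))
    if len(u)==0: return np.zeros((0,3))
    p=cv2.undistortPoints(np.c_[u,v].astype(float)[:,None],K,d)[:,0]
    z=depth[v,u]; return (np.c_[p*z[:,None],z]-t)@R
def proj(n,P):
    K,d,R,t=cal(n); return cv2.projectPoints(np.array(P,float).reshape(-1,3),cv2.Rodrigues(R)[0],t,K,d)[0][:,0]
E
cat > a.py <<'E'
from h import *
ims=[]
for n in("top","scene"):
    im,dp=camera(n); ims.append(im)
    for t in("handwheel","crank_handle","vise","oil_bottle","mallet"):
        for r in outline_of(t,n)[:1]:
            c=cloud(n,r["region"],dp)
            print(n,t,round(r["conf"],2),np.round(r["bbox"]),np.round(np.percentile(c,[2,50,98],axis=0),3).tolist() if len(c) else None)
            if t=="handwheel":
                s=c[(c[:,2]>.155)&(c[:,2]<.178)]; print(" rim",np.round(s.min(0),3),np.round(s.max(0),3))
            if t=="crank_handle":
                s=c[c[:,2]>.21]; print(" top",len(s),np.round(s.mean(0),4) if len(s) else '')
    cv2.imwrite(f"pics/{n}1.png",im)
o=ctrl.get_obs(); print(o["time_s"],o["eef_pos"],o["eef_rot"],o["opening"])
E
python3 a.py
```

```text
top handwheel 0.74 [263. 253.  70.  63.] [[0.486, 0.049, 0.154], [0.546, 0.114, 0.165], [0.614, 0.177, 0.219]]
 rim [0.481 0.044 0.156] [0.618 0.181 0.178]
top crank_handle 0.44 [232. 257.  11.   8.] [[0.532, 0.164, 0.188], [0.542, 0.171, 0.218], [0.55, 0.182, 0.224]]
 top 75 [0.542  0.1726 0.2186]
top vise 0.93 [268. 264.  81. 135.] [[0.382, 0.038, 0.01], [0.546, 0.108, 0.117], [0.666, 0.177, 0.178]]
top oil_bottle 0.91 [118. 244.  41.  20.] [[0.536, 0.447, 0.0], [0.561, 0.46, 0.085], [0.586, 0.496, 0.133]]
top mallet 0.71 [509. 291.  72. 126.] [[0.348, -0.526, -0.001], [0.547, -0.465, 0.034], [0.619, -0.383, 0.046]]
scene handwheel 0.83 [330. 217.  46.  44.] [[0.434, 0.043, 0.003], [0.549, 0.105, 0.165], [0.617, 0.188, 0.217]]
 rim [0.481 0.039 0.155] [0.621 0.179 0.178]
scene crank_handle 0.64 [341. 202.   2.  14.] [[0.538, 0.161, 0.172], [0.547, 0.166, 0.198], [0.552, 0.176, 0.222]]
 top 23 [0.5466 0.1676 0.2164]
scene oil_bottle 0.56 [399. 196.  15.  36.] [[0.544, 0.442, 0.012], [0.569, 0.455, 0.067], [0.586, 0.476, 0.129]]
scene mallet 0.87 [170. 369. 105.  51.] [[0.35, -0.534, 0.002], [0.569, -0.469, 0.035], [0.623, -0.387, 0.046]]
0.6 [0.14548356 0.55631165 0.19919779] [2.19857895e-06 1.27557776e-01 9.91831142e-01 9.76343795e-06] 1.0060703411563623
```

View pics/top1.png

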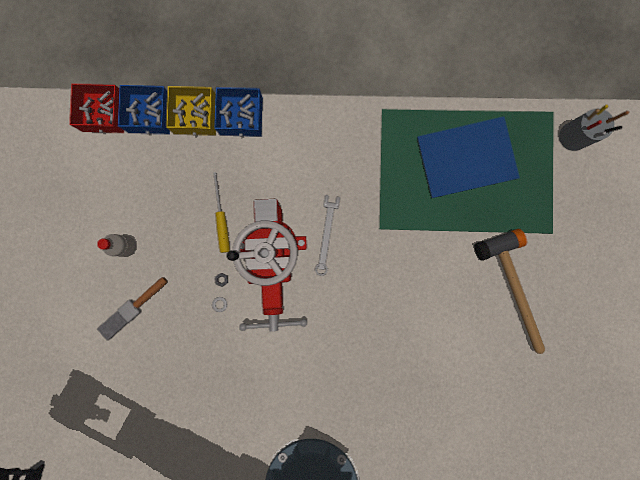

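View pics/scene1.png

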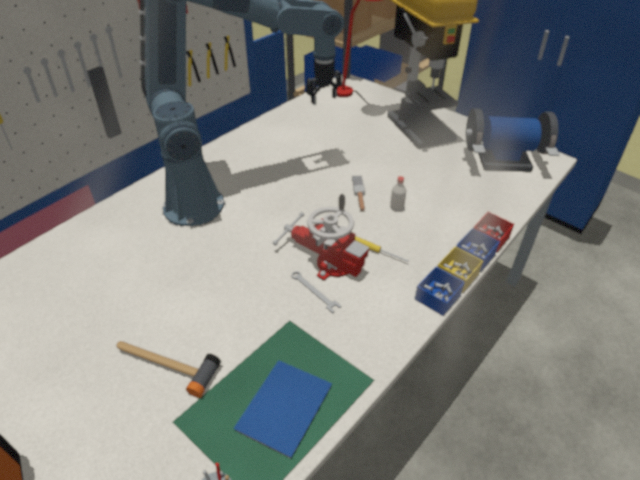

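The top view shows the wheel centred near (265,253) with the handle on its left (233,256), and the vise's tommy bar (front) at the bottom (273,323), towards the robot. The scene view agrees. So the handle needs about a quarter turn counter-clockwise. I'll move above the wheel for a close look.

>>> move_arm:
  series:
    - [[0,-15,-10,-9,0],[0,-40,-26,-18,0],[0,-70,-46,-27,0],[0,-100,-66,-36,0],[0,-130,-86,-45,0],[0,-160,-106,-54,0],[0,-190,-126,-63,0],[0,-215,-141,-72,0],[0,-240,-156,-81,0],[0,-255,-165,-90,0]]

```text
time_s: 1.43
eef_pos: [0.3522, 0.3301, 0.2899]
eef_rot: [0.001, 0.128, 0.992, -0.0]
wrist_force: [0.7, 0.0, -0.3]
opening: 0.002
grasp_force: 0.0
```

>>> move_arm:
  series:
    - [[0,-20,-15,-9,-0.03],[0,-50,-35,-18,-0.07],[0,-80,-55,-27,-0.1],[0,-110,-75,-36,-0.14],[0,-140,-95,-45,-0.18],[0,-170,-115,-54,-0.22],[0,-200,-135,-63,-0.26],[0,-225,-150,-72,-0.3],[0,-245,-160,-81,-0.34],[0,-250,-164,-90,-0.34]]

```text
time_s: 2.27
eef_pos: [0.5526, 0.1075, 0.3789]
eef_rot: [-0.0, -0.041, 0.999, -0.0]
wrist_force: [-0.4, -0.1, -1.2]
opening: 0.0
grasp_force: 0.0
```

```bash
cat > b.py <<'E'
from h import *
import sys
o=ctrl.get_obs(); im,dp=camera("wrist"); cv2.imwrite(sys.argv[1],im)
for t in("handwheel","crank_handle","vise"):
    for r in outline_of(t,"wrist")[:1]:
        c=cloud("wrist",r["region"],dp)
        print(t,round(r["conf"],2),np.round(r["bbox"]),np.round(np.percentile(c,[1,50,99],axis=0),3).tolist() if len(c) else None)
        if t=="handwheel":
            s=c[(c[:,2]>.155)&(c[:,2]<.178)]
            if len(s): print(" rim",np.round(s.min(0),4),np.round(s.max(0),4),"ctr",cv2.minEnclosingCircle(s[:,:2].astype(np.float32)))
        if t=="crank_handle":
            s=c[c[:,2]>np.percentile(c[:,2],95)-.006]; print(" top",len(s),np.round(s.mean(0),4))
np.save("dp.npy",dp)
print(o["time_s"],np.round(o["eef_pos"],4),np.round(o["eef_rot"],4),np.round(o["q"],2),o["wrist_force"],o["opening"])
E
python3 b.py pics/w1.png
```

```text
handwheel 0.93 [334. 199. 141. 128.] [[0.481, 0.047, 0.075], [0.542, 0.112, 0.168], [0.615, 0.18, 0.224]]
 rim [0.4786 0.0437 0.1552] [0.617  0.1806 0.178 ] ctr ((0.5480811595916748, 0.11260025203227997), 0.07025270164012909)
crank_handle 0.69 [389. 206.  28.  28.] [[0.529, 0.165, 0.005], [0.536, 0.172, 0.22], [0.587, 0.223, 0.224]]
 top 292 [0.5382 0.1747 0.2223]
vise 0.59 [331. 169. 140. 245.] [[0.374, 0.043, 0.015], [0.532, 0.112, 0.121], [0.658, 0.179, 0.222]]
2.2667 [0.5526 0.1075 0.3789] [-3.000e-04 -4.130e-02  9.991e-01 -3.000e-04] [-0.02  0.07  1.38 -0.    1.7  -1.67] [-0.38470925 -0.1191083  -1.16289566] 0.0003128580716813527
```

View pics/w1.png

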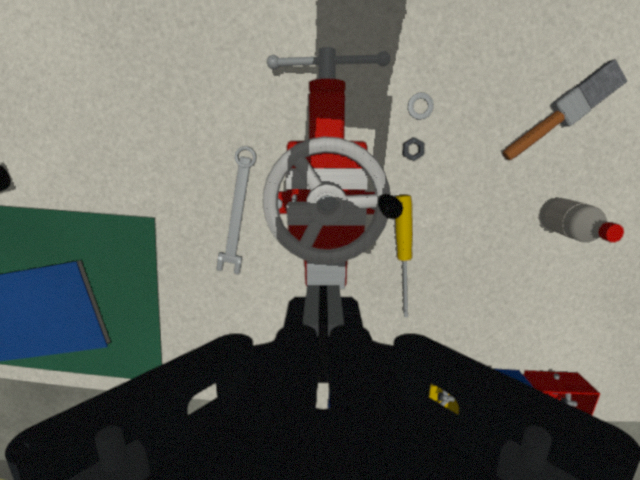

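The wrist view shows the hub at (326,201), the handle at (390,206) and the screw/tommy bar at about (327,60). I'll measure the vise's axis from this picture before moving.

Run:
```python
from h import *
im,dp=camera("wrist"); r=outline_of("vise","wrist")[0]["region"]
c=cloud("wrist",np.ones_like(r),dp); hsv=cv2.cvtColor(im,cv2.COLOR_BGR2HSV)
red=(((hsv[...,0]<8)|(hsv[...,0]>172))&(hsv[...,1]>150)&(hsv[...,2]>60))
red[:,:230]=0; red[:,420:]=0; red[300:]=0
p=cloud("wrist",red,dp)
for a in np.arange(.40,.68,.01):
    s=p[(abs(p[:,0]-a)<.005)&(p[:,2]>.03)]
    if len(s)>10: print(round(a,3),len(s),np.round([s[:,1].min(),s[:,1].max(),(s[:,1].min()+s[:,1].max())/2,np.median(s[:,2])],4))
# screw stub, anvil
for n,(u0,u1,v0,v1) in dict(screw=(312,342,44,80),anvil=(295,360,262,285)).items():
    m=np.zeros_like(r); m[v0:v1,u0:u1]=1; q=cloud("wrist",m,dp); q=q[q[:,2]>.03]
    for lo in np.arange(q[:,0].min(),q[:,0].max(),.01):
        s=q[(q[:,0]>=lo)&(q[:,0]<lo+.01)]
        if len(s): print(n,round(lo,3),np.round([s[:,1].min(),s[:,1].max(),(s[:,1].min()+s[:,1].max())/2,np.median(s[:,2])],4))
K,d,R,t=cal("wrist"); print("cam",-R.T@t, proj("wrist",[[.55,.112,.174],[.544,.171,.22]]))
```

```text
0.41 174 [0.0799 0.1234 0.1017 0.0713]
0.42 276 [0.08   0.1236 0.1018 0.0708]
0.43 278 [0.0815 0.1234 0.1025 0.0727]
0.44 284 [0.082  0.1243 0.1032 0.0728]
0.45 282 [0.0827 0.1253 0.104  0.0729]
0.46 282 [0.0822 0.1264 0.1043 0.073 ]
0.47 273 [0.0835 0.1269 0.1052 0.0727]
0.48 133 [0.0839 0.1521 0.118  0.0731]
0.49 60 [0.0611 0.1524 0.1068 0.116 ]
0.5 260 [0.0614 0.1423 0.1018 0.1168]
0.51 333 [0.0845 0.1477 0.1161 0.117 ]
0.55 41 [0.081  0.1417 0.1114 0.0701]
0.56 16 [0.0815 0.0847 0.0831 0.0686]
0.58 84 [0.1137 0.161  0.1373 0.1168]
0.59 434 [0.0693 0.1615 0.1154 0.1167]
0.6 341 [0.0698 0.1533 0.1115 0.1168]
0.61 128 [0.0996 0.1393 0.1194 0.116 ]
0.62 25 [0.1021 0.1253 0.1137 0.104 ]
screw 0.368 [0.0864 0.1198 0.1031 0.0589]
screw 0.378 [0.0833 0.1206 0.1019 0.0578]
screw 0.388 [0.0878 0.1091 0.0984 0.0589]
screw 0.398 [0.0887 0.1096 0.0991 0.0592]
anvil 0.611 [0.0949 0.1386 0.1167 0.1658]
anvil 0.631 [0.0904 0.1462 0.1183 0.1086]
anvil 0.641 [0.0907 0.1472 0.119  0.1086]
anvil 0.651 [0.0914 0.1479 0.1196 0.1087]
anvil 0.661 [0.0936 0.1471 0.1203 0.1083]
cam [0.48133902 0.10558299 0.55575901] [[323.12731709 208.24861401]
 [386.59905353 216.10689615]]
```

>>> move_arm:
  series:
    - [[0,-10,20,5,0],[0,-22,42,20,0],[0,-32,60,45,0],[0,-33,64,75,0],[0,-33,64,105,0],[0,-33,64,130,0],[0,-33,64,150,0],[0,-33,64,170,0],[0,-33,64,185,0],[0,-33,64,192,0]]

```text
time_s: 3.4
eef_pos: [0.5756, 0.1778, 0.1842]
eef_rot: [-0.002, -0.043, 0.999, -0.0]
wrist_force: [0.4, -0.0, -0.6]
opening: 0.002
grasp_force: 0.0
```

```bash
python3 b.py pics/w2.png
```

```text
handwheel 0.79 [212. 199. 261. 252.] [[0.484, 0.047, 0.156], [0.541, 0.108, 0.168], [0.614, 0.178, 0.224]]
 rim [0.4802 0.0423 0.155 ] [0.6182 0.1785 0.178 ] ctr ((0.5492158532142639, 0.11129394918680191), 0.06968872249126434)
crank_handle 0.71 [316. 220.  49.  60.] [[0.532, 0.163, 0.187], [0.539, 0.172, 0.224], [0.55, 0.181, 0.226]]
 top 1556 [0.5415 0.1721 0.2243]
vise 0.65 [211. 173. 261. 346.] [[0.421, 0.048, 0.048], [0.538, 0.113, 0.169], [0.656, 0.178, 0.226]]
3.4 [0.5756 0.1778 0.1842] [-2.300e-03 -4.280e-02  9.991e-01 -1.000e-04] [ 0.1   0.26  1.55  0.    1.34 -1.55] [ 0.36798577 -0.04601022 -0.61612815] 0.0016164337813199662
```

View pics/w2.png

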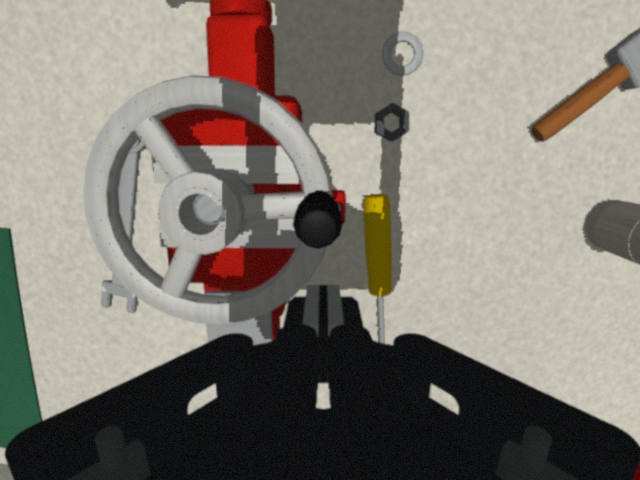

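The close view shows the handle at (318,220) and the hub at (205,210), with the closed fingertips just behind the handle at (323,290). From the numbers, the centre is about (0.549, 0.1115), the handle is at 97° and the vise front at about 184.3°, so the wheel needs about 1.52 rad. I'll make contact and swing the handle round.

>>> move_arm:
  series:
    - [[0,6,0,0,0],[0,12,0,0,0],[0,15.2,0.9,0,-0.05],[0,19.8,1.9,0,-0.12],[0,25.1,2.7,0,-0.2],[0,30.5,3,0,-0.28],[0,35.8,2.9,0,-0.36],[0,41.2,2.4,0,-0.44],[0,46.4,1.5,0,-0.52],[0,51.6,0.1,0,-0.6]]

```text
time_s: 4.43
eef_pos: [0.5265, 0.1726, 0.1881]
eef_rot: [0.001, -0.337, 0.941, -0.0]
wrist_force: [-0.4, 0.0, 0.2]
opening: 0.001
grasp_force: 0.0
```

```bash
cat > c.py <<'E'
from h import *
import sys
from scipy.spatial.transform import Rotation as Ro
C=np.array([.549,.1115]); F=np.radians(184.3)
im,dp=camera("wrist"); o=ctrl.get_obs(); cv2.imwrite(sys.argv[1],im)
w,x,y,z=o["eef_rot"]; M=Ro.from_quat([x,y,z,w]).as_matrix()[:2,:2]
r=outline_of("crank_handle","wrist")
if r:
    c=cloud("wrist",r[0]["region"],dp); c=c[c[:,2]>.19]; zt=np.percentile(c[:,2],95); s=c[c[:,2]>zt-.006][:,:2].mean(0)
    a=np.arctan2(*(s-C)[::-1])%(2*np.pi); print("conf",r[0]["conf"],"handle",s,zt,"r",np.hypot(*(s-C)),"ang",np.degrees(a),"to go rad",F-a)
p=(np.array(o["eef_pos"])[:2]-C)@M*1000; print("p tool frame mm",p, "h",(s-C)@M*1000 if r else '', "tcp",o["eef_pos"],"F",o["wrist_force"],"q",np.round(o["q"],2),o["time_s"])
for al in np.arange(.1,1.01,.1):
    R=np.array([[np.cos(al),np.sin(al)],[-np.sin(al),np.cos(al)]]); print(round(al,2),np.round(R@p-p,1))
E
python3 c.py pics/w3.png
```

```text
conf 0.55 handle [0.52548342 0.15912252] 0.23297766762549219 r 0.05311246941808085 ang 116.28072003507764 to go rad 1.1871603902237085
p tool frame mm [-20.96886973  61.72743598] h [-12.32966807  51.66152708] tcp [0.52569972 0.17238569 0.18805889] F [0.31641861 0.5352103  0.26887364] q [ 0.1   0.14  1.67 -0.    1.32 -2.16] 4.4833
0.1 [6.3 1.8]
0.2 [12.7  2.9]
0.3 [19.2  3.4]
0.4 [25.7  3.3]
0.5 [32.2  2.5]
0.6 [38.5  1.1]
0.7 [44.7 -1. ]
0.8 [50.6 -3.7]
0.9 [56.3 -6.9]
1.0 [ 61.6 -10.7]
```

View pics/w3.png

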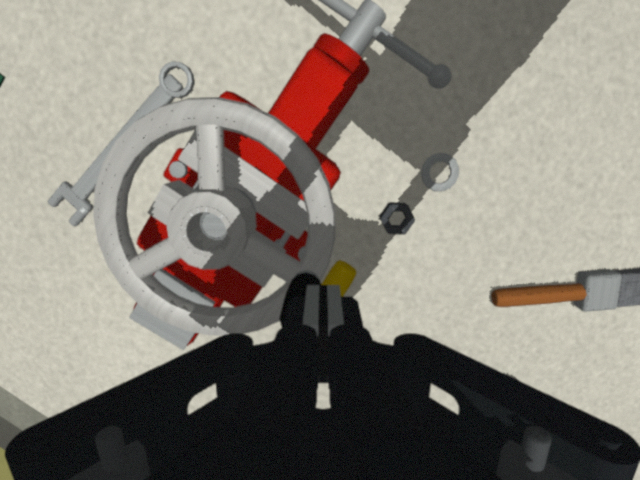

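The handle spoke lags well behind the finger, with the handle at about (300,285), just left of the fingers. I'll measure the wheel angle from the spokes instead.

```bash
cat > d.py <<'E'
from h import *
C=np.array([.549,.1115])
def wheel(dp,cam="wrist",dz=0,show=True):
    c=cloud(cam,np.ones(dp.shape,bool),dp); rel=c[:,:2]-C; rr=np.hypot(*rel.T)
    k=(rr>.030)&(rr<.050)&(c[:,2]>.140-dz)&(c[:,2]<.185-dz); s=rel[k]; a=np.arctan2(s[:,1],s[:,0])
    h,_=np.histogram(np.degrees(a)%360,36,(0,360))
    if show: print("n",k.sum(),"hist",h.tolist(),"z",np.round(np.percentile(c[k,2],[5,50,95]),3))
    return np.degrees(np.angle(np.exp(3j*a).mean()))/3%120
if __name__=="__main__":
    im,dp=camera("wrist"); o=ctrl.get_obs()
    print("spoke angle mod120",wheel(dp))
    print("tcp px",proj("wrist",[o["eef_pos"]]),o["eef_pos"],o["wrist_force"])
    for t in (95,100,105,110,115,120,125):
        e=np.r_[C+.062*np.array([np.cos(np.radians(t)),np.sin(np.radians(t))]),.22]; print(t,proj("wrist",[e]))
E
python3 d.py
```

```text
n 2636 hist [0, 0, 0, 0, 0, 0, 0, 0, 69, 389, 391, 5, 0, 0, 0, 0, 0, 0, 0, 0, 179, 526, 316, 4, 0, 0, 0, 0, 0, 0, 0, 0, 113, 385, 257, 2] z [0.163 0.166 0.167]
spoke angle mod120 97.41068355095521
tcp px [[321.1967029  277.99465793]] [0.52674441 0.1725722  0.18805192] [-0.11234304  1.26837748  0.47853548]
95 [[298.13271055 332.67637964]]
100 [[304.37392458 323.3586194 ]]
105 [[309.77290124 313.392769  ]]
110 [[314.26941971 302.83063559]]
115 [[317.80615563 291.73116102]]
120 [[320.32959956 280.1607611 ]]
125 [[321.79109692 268.19356845]]
```

Run:
```python
from h import *
from d import wheel
im,dp=camera("wrist")
for u,v in((300,285),(292,285),(308,280),(300,300),(290,310),(345,310),(325,300),(335,320)):
    m=np.zeros(dp.shape,bool); m[v-1:v+2,u-1:u+2]=1; c=cloud("wrist",m,dp); print((u,v),im[v,u],np.round(np.median(c,0),4) if len(c) else None)
o=ctrl.get_obs(); print(o["eef_pos"],o["wrist_force"])
s,ds=camera("scene"); a=cv2.resize(s[150:270,250:410],None,fx=4.5,fy=4.5,interpolation=cv2.INTER_CUBIC)
w=cv2.resize(im[180:420,200:440],(540,540),interpolation=cv2.INTER_CUBIC); w=cv2.convertScaleAbs(w,alpha=2.5,beta=30)
cv2.imwrite("pics/s2.png",a); cv2.imwrite("pics/w3c.png",w)
t,dt=camera("top"); 
for n,d,i in(("scene",ds,s),("top",dt,t)):
    print(n,wheel(d,n))
    c=cloud(n,i.max(2)<60,d); k=(np.hypot(c[:,0]-.549,c[:,1]-.1115)<.09)&(c[:,2]>.185)&(c[:,2]<.24); print(np.round(c[k].mean(0),4) if k.any() else 0,k.sum())
```

```text
(300, 285) [17 16 16] [0.5343 0.1649 0.1957]
(292, 285) [ 6 11  5] [0.5385 0.1628 0.1908]
(308, 280) [18  9 13] [0.5323 0.1681 0.1873]
(300, 300) [22 17 18] [0.526  0.1613 0.2323]
(290, 310) [19 19 16] [0.5281 0.1589 0.2412]
(345, 310) [21 22 19] [0.5152 0.1746 0.2413]
(325, 300) [19 18 17] [0.5169 0.1665 0.2408]
(335, 320) [66 68 65] [0.5147 0.1688 0.2564]
[0.52704582 0.17259952 0.18796889] [ 0.54076878  0.39500998 -0.18683294]
n 94 hist [0, 0, 0, 0, 0, 0, 0, 0, 9, 11, 6, 1, 3, 0, 1, 0, 0, 0, 0, 0, 1, 10, 19, 5, 0, 0, 0, 0, 0, 0, 0, 0, 7, 15, 6, 0] z [0.157 0.163 0.167]
scene 98.70770329769277
0 0
n 169 hist [0, 0, 0, 0, 0, 0, 0, 0, 7, 21, 16, 0, 0, 0, 0, 0, 0, 0, 0, 0, 8, 30, 24, 0, 0, 0, 0, 0, 0, 0, 0, 0, 2, 31, 27, 3] z [0.161 0.164 0.167]
top 98.33061147664303
0 0
```

View pics/s2.png

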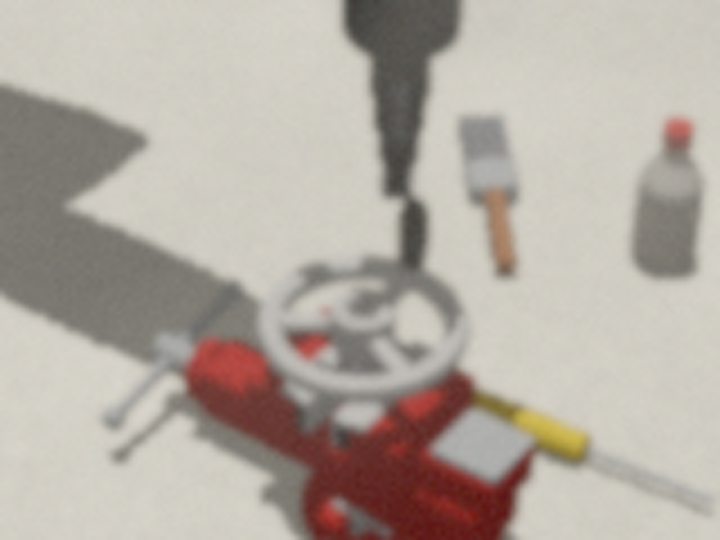

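View pics/w3c.png

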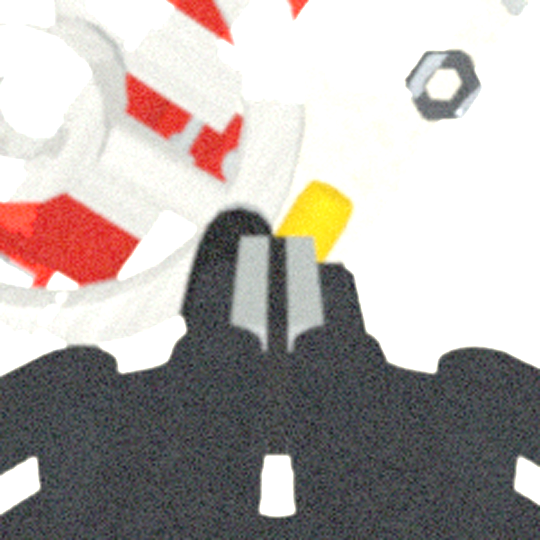

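Run:
```python
from h import *
im,dp=camera("wrist"); o=ctrl.get_obs(); e=o["eef_pos"]; print(e)
def at(n,d,u,v):
    m=np.zeros(d.shape,bool); m[v,u]=1; c=cloud(n,m,d); return np.round(c[0],4) if len(c) else None
for v in range(262,332,6): print(v,[(im[v,u].max(),at("wrist",dp,u,v)) for u in(298,312,325,336)])
print("scene px tcp",proj("scene",[e,np.r_[e[:2],.235],[.541,.173,.22],[.541,.173,.165]]))
s,ds=camera("scene")
for v in range(184,212,2): print(v,[(s[v,u].max(),at("scene",ds,u,v)) for u in(336,338,341,343)])
```

```text
[0.52718466 0.17259195 0.18766698]
262 [(np.uint8(79), array([0.5353, 0.1618, 0.1635])), (np.uint8(89), array([0.529 , 0.1673, 0.1676])), (np.uint8(87), array([0.5246, 0.1732, 0.1666])), (np.uint8(91), array([0.5565, 0.2147, 0.0163]))]
268 [(np.uint8(86), array([0.5376, 0.1638, 0.1652])), (np.uint8(91), array([0.5318, 0.1695, 0.1677])), (np.uint8(84), array([0.5277, 0.1757, 0.1657])), (np.uint8(94), array([0.5601, 0.2174, 0.0217]))]
274 [(np.uint8(32), array([0.537 , 0.1641, 0.1758])), (np.uint8(25), array([0.5322, 0.1702, 0.1754])), (np.uint8(89), array([0.5775, 0.2176, 0.0022])), (np.uint8(96), array([0.5641, 0.2205, 0.0251]))]
280 [(np.uint8(18), array([0.5359, 0.1642, 0.1868])), (np.uint8(11), array([0.5315, 0.17  , 0.186 ])), (np.uint8(90), array([0.5781, 0.218 , 0.0175])), (np.uint8(97), array([0.5688, 0.2245, 0.0254]))]
286 [(np.uint8(17), array([0.5349, 0.1642, 0.1966])), (np.uint8(67), array([0.5199, 0.1622, 0.2279])), (np.uint8(22), array([0.5167, 0.1663, 0.2278])), (np.uint8(70), array([0.514 , 0.1698, 0.2275]))]
292 [(np.uint8(8), array([0.5345, 0.1645, 0.2043])), (np.uin
[... 3672 characters left out ...]
, array([0.5446, 0.1657, 0.1907])), (np.uint8(89), array([0.551 , 0.1672, 0.1931]))]
206 [(np.uint8(192), array([0.3973, 0.3275, 0.0074])), (np.uint8(153), array([ 0.3949,  0.342 , -0.0026])), (np.uint8(75), array([0.5437, 0.1671, 0.1817])), (np.uint8(103), array([0.5496, 0.1693, 0.1835]))]
208 [(np.uint8(137), array([0.5287, 0.1621, 0.1691])), (np.uint8(119), array([0.5329, 0.1667, 0.1685])), (np.uint8(83), array([0.5449, 0.166 , 0.1753])), (np.uint8(117), array([0.5511, 0.1678, 0.1775]))]
210 [(np.uint8(123), array([0.5312, 0.1593, 0.1644])), (np.uint8(119), array([0.5329, 0.1669, 0.1605])), (np.uint8(106), array([0.5427, 0.1692, 0.1643])), (np.uint8(127), array([0.5484, 0.1717, 0.1659]))]
```

Both cameras show the real fingertips ending at about z = 0.227, roughly 39 mm above the reported TCP. So the tip passed just over the handle and the wheel hasn't turned (spokes still at ~97.5°). I'll allow for that 39 mm offset, go back behind the handle, descend properly and push again.

>>> move_arm:
  series:
    - [[0,0,0,-18,0],[0,-9,-6,-22,0.1],[0,-18,-12,-22,0.2],[0,-26,-18,-22,0.3],[0,-34,-24,-22,0.4],[0,-40,-28,-22,0.5],[0,-42.5,-29.2,-12,0.6],[0,-42.5,-29.2,5,0.6],[0,-42.5,-29.2,20,0.6],[0,-42.5,-29.2,26,0.6]]

```text
time_s: 5.67
eef_pos: [0.577, 0.1766, 0.1585]
eef_rot: [-0.002, -0.042, 0.999, -0.0]
wrist_force: [-0.7, 0.1, -0.1]
opening: 0.002
grasp_force: 0.0
```

```bash
cat > e.py <<'E'
from h import *
from d import wheel
from scipy.spatial.transform import Rotation as Ro
C=np.array([.549,.1115]); 
im,dp=camera("wrist"); o=ctrl.get_obs()
w,x,y,z=o["eef_rot"]; M=Ro.from_quat([x,y,z,w]).as_matrix()[:2,:2]
print("spoke mod120",wheel(dp,show=False),"toolx yaw",np.degrees(np.arctan2(M[1,0],M[0,0]))%360)
p=(np.array(o["eef_pos"])[:2]-C)@M*1000; print("p",p,"tcp",o["eef_pos"],"F",o["wrist_force"],"q",np.round(o["q"],2),o["time_s"])
def at(u,v):
    m=np.zeros(dp.shape,bool); m[v,u]=1; c=cloud("wrist",m,dp); return np.round(c[0],4) if len(c) else None
print("tips",[at(312,v) for v in(280,283,286,290)])
for al in np.arange(-.2,1.01,.1):
    R=np.array([[np.cos(al),np.sin(al)],[-np.sin(al),np.cos(al)]]); print(round(al,2),np.round(R@p-p,1),end=' ')
E
python3 e.py
```

```text
spoke mod120 97.6209454608558 toolx yaw 184.78952163692514
p [-33.0096094   62.57811497] tcp [0.57666971 0.1766158  0.15811212] F [-1.53433572 -0.21486134 -1.88784988] q [ 0.1   0.28  1.57  0.    1.29 -1.55] 5.7167
tips [array([0.5743, 0.1712, 0.1673]), array([0.5761, 0.1713, 0.1668]), array([0.565 , 0.1713, 0.1979]), array([0.5654, 0.1715, 0.201 ])]
-0.2 [-11.8  -7.8] -0.1 [-6.1 -3.6] 0.0 [0. 0.] 0.1 [6.4 3. ] 0.2 [13.1  5.3] 0.3 [20.  7.] 0.4 [27.   7.9] 0.5 [34.   8.2] 0.6 [41.1  7.7] 0.7 [48.1  6.5] 0.8 [54.9  4.7] 0.9 [61.5  2.2] 1.0 [67.8 -1. ]
```

>>> move_arm:
  series:
    - [[0,6,0,0,0],[0,12,0,0,0],[0,15.2,0.9,0,-0.05],[0,19.8,1.9,0,-0.12],[0,25.1,2.7,0,-0.2],[0,30.5,3,0,-0.28],[0,35.8,2.9,0,-0.36],[0,41.2,2.4,0,-0.44],[0,46.4,1.5,0,-0.52],[0,51.6,0.1,0,-0.6]]

```text
time_s: 6.55
eef_pos: [0.5269, 0.1732, 0.1627]
eef_rot: [0.001, -0.337, 0.941, 0.0]
wrist_force: [0.9, 1.4, -1.7]
opening: 0.001
grasp_force: 0.9
```

```bash
python3 e.py
```

```text
spoke mod120 9.729131058434266 toolx yaw 219.71122842004115
p [-21.50020233  61.78572348] tcp [0.52606353 0.17276706 0.16253961] F [ 0.34136364  0.91153783 -0.51953512] q [ 0.1   0.17  1.7   0.    1.27 -2.16] 6.6
tips [array([0.5107, 0.1563, 0.2217]), array([0.5114, 0.1569, 0.2224]), array([0.5122, 0.1576, 0.2223]), array([0.5135, 0.1586, 0.222 ])]
-0.2 [-11.8  -5.5] -0.1 [-6.1 -2.5] 0.0 [0. 0.] 0.1 [6.3 1.8] 0.2 [12.7  3. ] 0.3 [19.2  3.6] 0.4 [25.8  3.5] 0.5 [32.3  2.7] 0.6 [38.6  1.3] 0.7 [44.9 -0.7] 0.8 [50.8 -3.3] 0.9 [56.5 -6.5] 1.0 [ 61.9 -10.3]
```

The wheel is turning: the handle is at 129.7°, on the contact face as predicted. About 0.95 rad remains.

>>> move_arm:
  series:
    - [[0,6.3,1.8,0,-0.1],[0,12.7,3,0,-0.2],[0,19.2,3.6,0,-0.3],[0,25.8,3.5,0,-0.4],[0,32.3,2.7,0,-0.5],[0,38.6,1.3,0,-0.6],[0,44.9,-0.7,0,-0.7],[0,50.8,-3.3,0,-0.8],[0,55.5,-5.8,0,-0.88],[0,57.5,-7.1,0,-0.92]]

```text
time_s: 7.43
eef_pos: [0.4869, 0.136, 0.1624]
eef_rot: [0.002, 0.715, -0.699, 0.004]
wrist_force: [0.7, -0.6, 0.5]
opening: 0.002
grasp_force: 0.0
```

```bash
python3 e.py
python3 - <<'E'
from h import *
from d import wheel
t,dt=camera("top"); print("top",wheel(dt,"top",show=False)); s,ds=camera("scene"); print("scene",wheel(ds,"scene",show=False))
E
```

```text
spoke mod120 60.62373202091612 toolx yaw 271.37917817787786
p [-27.41612491  61.74727498] tcp [0.48661005 0.13742314 0.16223888] F [-1.62499504  0.88002218 -0.55568591] q [ 0.05  0.06  1.82 -0.01  1.26 -3.12] 7.4833
tips [array([0.4893, 0.116 , 0.2237]), array([0.4894, 0.118 , 0.2215]), array([0.4898, 0.1267, 0.2026]), array([0.4897, 0.1271, 0.2059])]
-0.2 [-11.7  -6.7] -0.1 [-6. -3.] 0.0 [0. 0.] 0.1 [6.3 2.4] 0.2 [12.8  4.2] 0.3 [19.5  5.3] 0.4 [26.2  5.8] 0.5 [33.   5.6] 0.6 [39.7  4.7] 0.7 [46.2  3.1] 0.8 [52.6  0.9] 0.9 [58.7 -1.9] 1.0 [64.6 -5.3] top 60.92881726615588
scene 60.57432618403914
```

The handle is at 180.7° (target 184.3°, already inside the key's tolerance), but the last joint has reached its range. I'll unwind it a little and nudge the last few millimetres.

>>> move_arm:
  series:
    - [[0,0,0,0,0.08],[0,0,0,0,0.15],[0,0,0,0,0.2],[0,0.5,0,0,0.2],[0,1,0,0,0.2],[0,1.5,0,0,0.2],[0,2,0,0,0.2],[0,2,0,0,0.2],[0,2,0,0,0.2],[0,2,0,0,0.2]]

```text
time_s: 8.42
eef_pos: [0.4865, 0.135, 0.1612]
eef_rot: [-0.003, -0.642, 0.766, -0.003]
wrist_force: [0.7, -0.2, -0.2]
opening: 0.001
grasp_force: 0.0
```

```bash
python3 e.py
```

```text
spoke mod120 60.81951924107228 toolx yaw 259.92596531288285
p [-12.22858496  65.60509501] tcp [0.48654515 0.13501621 0.16114293] F [-0.00502757  0.36590395  1.07534704] q [ 0.04  0.06  1.82 -0.01  1.26 -2.92] 8.4667
tips [array([0.4849, 0.113 , 0.223 ]), array([0.4851, 0.1141, 0.2232]), array([0.4854, 0.1155, 0.2221]), array([0.4857, 0.1171, 0.2217])]
-0.2 [-12.8  -3.7] -0.1 [-6.5 -1.5] 0.0 [0. 0.] 0.1 [6.6 0.9] 0.2 [13.3  1.1] 0.3 [19.9  0.7] 0.4 [26.5 -0.4] 0.5 [32.9 -2.2] 0.6 [39.2 -4.6] 0.7 [45.1 -7.5] 0.8 [ 50.8 -11.1] 0.9 [ 56.  -15.2] 1.0 [ 60.8 -19.9]
```

>>> move_arm:
  series:
    - [[0,1,-0.2,0,0],[0,2,-0.4,0,0],[0,3,-0.5,0,0],[0,4,-0.7,0,0],[0,5,-0.9,0,0],[0,6,-1,0,0],[0,6.5,-1.2,0,0],[0,6.5,-1.2,0,0],[0,6.5,-1.2,0,0],[0,6.5,-1.2,0,0]]

```text
time_s: 9.3
eef_pos: [0.4866, 0.1283, 0.1612]
eef_rot: [-0.003, -0.642, 0.766, -0.004]
wrist_force: [-0.9, 0.6, -0.6]
opening: -0.003
grasp_force: 0.3
```

```bash
python3 e.py
```

```text
spoke mod120 64.15973820999366 toolx yaw 259.92541965104886
p [-5.66299897 64.36095308] tcp [0.48662186 0.12833458 0.16119429] F [-0.06092803  0.91115958 -0.58421907] q [ 0.03  0.06  1.82 -0.01  1.26 -2.94] 9.35
tips [array([0.485 , 0.1066, 0.2224]), array([0.4853, 0.1079, 0.2219]), array([0.4854, 0.1088, 0.2224]), array([0.4857, 0.1103, 0.2222])]
-0.2 [-12.7  -2.4] -0.1 [-6.4 -0.9] 0.0 [0. 0.] 0.1 [6.5 0.2] 0.2 [12.9 -0.2] 0.3 [19.3 -1.2] 0.4 [25.5 -2.9] 0.5 [31.5 -5.2] 0.6 [37.3 -8. ] 0.7 [ 42.8 -11.5] 0.8 [ 47.9 -15.5] 0.9 [ 52.6 -19.9] 1.0 [ 56.8 -24.8]
```

The handle is at 184.2°, on target. I'll retreat, rise, and go over the hub with the tool turned so that the handle lies along its x, fingers slightly open.

>>> move_arm:
  series:
    - [[0,-6,0,0,0],[0,-10,0,-15,0],[0,-10,0,-40,0],[0,-10,0,-60,0.1],[0,-8,-10,-62,0.2],[0.3,-4,-22,-62,0.32],[0.3,0,-35,-62,0.44],[0.3,3,-48,-62,0.56],[0.3,5,-60,-62,0.68],[0.3,5.6,-64.4,-62,0.8]]

```text
time_s: 10.18
eef_pos: [0.5505, 0.1117, 0.2234]
eef_rot: [-0.001, -0.29, 0.957, -0.005]
wrist_force: [-0.2, -0.8, 0.1]
opening: 0.301
grasp_force: 0.0
```

>>> move_arm:
  series:
    - [[0.3,0,0,0,0.1],[0.3,0,0,0,0.2],[0.3,0,0,0,0.3],[0.3,0,0,0,0.4],[0.3,0,0,0,0.5],[0.3,0,0,0,0.52],[0.3,0,0,0,0.52],[0.3,0,0,0,0.52],[0.3,0,0,0,0.52],[0.3,0,0,0,0.52]]

```text
time_s: 11.02
eef_pos: [0.549, 0.1122, 0.2234]
eef_rot: [0.0, -0.038, 0.999, -0.004]
wrist_force: [-0.1, -0.1, -0.7]
opening: 0.302
grasp_force: 0.0
```

```bash
python3 e.py
python3 - <<'E'
from h import *
im,dp=camera("wrist"); w=cv2.convertScaleAbs(im,alpha=1.8,beta=20); cv2.imwrite("pics/w4.png",w)
o=ctrl.get_obs(); print(o["opening"],proj("wrist",[[.549,.1115,.174]]))
def at(u,v):
    m=np.zeros(dp.shape,bool); m[v,u]=1; c=cloud("wrist",m,dp); return np.round(c[0],4).tolist() if len(c) else None
for v in range(270,330,5): print(v,[at(u,v) for u in range(270,375,12)])
E
```

```text
spoke mod120 64.31903870504541 toolx yaw 184.35437729522135
p [-0.02611624  0.72065914] tcp [0.54897132 0.11222059 0.22336056] F [-0.11460405 -0.44163567 -0.24308594] q [-0.    0.13  1.62 -0.01  1.4  -1.65] 11.0667
tips [array([0.5685, 0.1063, 0.1773]), array([0.5947, 0.1059, 0.1176]), array([0.5978, 0.1061, 0.1166]), array([0.6015, 0.1063, 0.1164])]
-0.2 [-0.1 -0. ] -0.1 [-0.1 -0. ] 0.0 [0. 0.] 0.1 [ 0.1 -0. ] 0.2 [ 0.1 -0. ] 0.3 [ 0.2 -0. ] 0.4 [ 0.3 -0. ] 0.5 [ 0.3 -0.1] 0.6 [ 0.4 -0.1] 0.7 [ 0.5 -0.2] 0.8 [ 0.5 -0.2] 0.9 [ 0.6 -0.3] 1.0 [ 0.6 -0.3] 0.2999562616344543 [[322.28131199 250.64457554]]
270 [[0.5678, 0.0773, 0.1665], [0.5674, 0.0853, 0.1657], [0.5668, 0.0935, 0.1655], [0.5622, 0.1019, 0.1763], [0.5618, 0.1097, 0.1758], [0.5612, 0.1175, 0.1757], [0.5599, 0.1251, 0.1775], [0.5633, 0.1341, 0.1663], [0.5628, 0.1422, 0.166]]
275 [[0.5711, 0.0775, 0.1673], [0.5709, 0.0855, 0.166], [0.5892, 0.0906, 0.1167], [0.5655, 0.1022, 0.1768], [0.5648, 0.1099, 0.1769], [0.5649, 0.1178, 0.1752], [0.5638, 0.1255, 0.1763], [0.5675, 0.1346, 0.1646], [0.5661, 0.1425, 0.1666]]
280 [[0.5755, 0.
[... 1653 characters left out ...]
, 0.0943, 0.2893], [0.5378, 0.0982, 0.2886], [0.6017, 0.0952, 0.1633], [0.6026, 0.1036, 0.1602], [0.6027, 0.1123, 0.1585], [0.6014, 0.1209, 0.1597], [0.5999, 0.1294, 0.1614], [0.5478, 0.1253, 0.2646], [0.5357, 0.1264, 0.2884]]
320 [[0.5381, 0.0947, 0.2922], [0.5377, 0.0986, 0.2924], [0.6043, 0.0955, 0.1659], [0.6042, 0.104, 0.1647], [0.604, 0.1125, 0.1637], [0.6025, 0.121, 0.1654], [0.6016, 0.1294, 0.1657], [0.5496, 0.1254, 0.2655], [0.5355, 0.1259, 0.2924]]
325 [[0.5387, 0.095, 0.2945], [0.5373, 0.0991, 0.2964], [0.6083, 0.0957, 0.1658], [0.6067, 0.1043, 0.1673], [0.6066, 0.1128, 0.1663], [0.6063, 0.1213, 0.1656], [0.6051, 0.1297, 0.1666], [0.5516, 0.1256, 0.2659], [0.5361, 0.1258, 0.2946]]
```

View pics/w4.png

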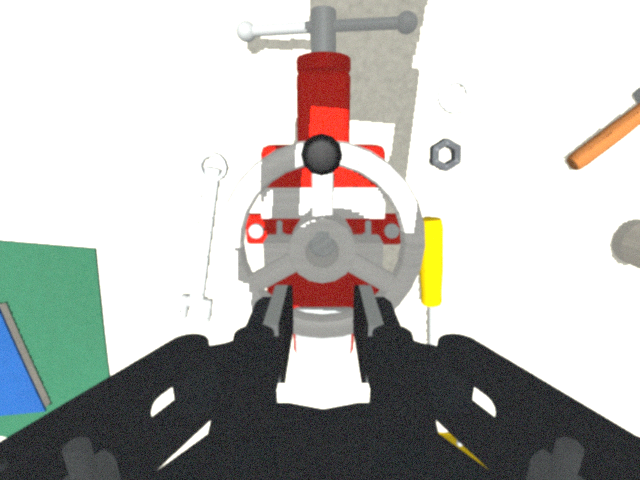

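The view shows the handle (322,155), hub (322,250) and vise screw (323,30) in line, and the open fingers straddling the bore. I'll close them a little and lower to just above the hub face.

>>> move_arm:
  series:
    - [[0.2,0,-0.7,5,0],[0.2,0,-0.7,15,0],[0.2,0,-0.7,27,0],[0.2,0,-0.7,39,0],[0.2,0,-0.7,51,0],[0.2,0,-0.7,61,0],[0.2,0,-0.7,69,0],[0.2,0,-0.7,74,0],[0.2,0,-0.7,76,0],[0.2,0,-0.7,76,0]]

```text
time_s: 11.95
eef_pos: [0.5489, 0.1108, 0.1469]
eef_rot: [-0.0, -0.037, 0.999, -0.004]
wrist_force: [0.4, -0.4, 0.7]
opening: 0.2
grasp_force: 0.0
```

```bash
cat > f.py <<'E'
from h import *
from d import wheel
im,dp=camera("wrist"); o=ctrl.get_obs(); print(o["eef_pos"],o["wrist_force"],o["opening"],o["time_s"])
print("spoke",wheel(dp,dz=.014,show=False))
c=cloud("wrist",np.ones(dp.shape,bool),dp); r=np.hypot(c[:,0]-.549,c[:,1]-.1115); k=(r>.058)&(r<.068)&(c[:,2]>.13)&(c[:,2]<.175); print("rim z",np.median(c[k,2]))
for v in range(270,300,3): print(v,[np.round(cloud("wrist",np.array([[i==v and j==u for j in range(640)] for i in range(480)]),dp),4).tolist() for u in(282,362)]) if 0 else None
m=np.zeros(dp.shape,bool); m[255:330,265:375]=1; q=cloud("wrist",m,dp); q=q[(np.hypot(q[:,0]-.549,q[:,1]-.1115)<.03)&(q[:,2]>.181)]; print("lowest finger z",np.percentile(q[:,2],[0,2,5]) if len(q) else None)
E
python3 f.py
```

```text
[0.54924596 0.11080788 0.14748639] [-0.09389733  1.00944423  0.08954956] 0.20017689983464454 12.0
spoke 64.52892605005158
rim z 0.16746311928213772
lowest finger z [0.18195215 0.1854953  0.18723163]
```

>>> move_arm:
  series:
    - [[0.2,0,0,3,0],[0.2,0,0,5,0],[0.2,0,0,7,0],[0.2,0,0,9,0],[0.2,0,0,11,0],[0.2,0,0,12.5,0],[0.2,0,0,14,0],[0.2,0,0,15,0],[0.2,0,0,15,0],[0.2,0,0,15,0]]

```text
time_s: 12.83
eef_pos: [0.5495, 0.1107, 0.1324]
eef_rot: [0.0, -0.037, 0.999, -0.004]
wrist_force: [3.1, 0.8, 2.5]
opening: 0.2
grasp_force: 1.3
```

```bash
python3 f.py
```

```text
[0.54939895 0.11071413 0.13236244] [2.57673469 0.61869396 3.53434021] 0.20164693050375254 12.8833
spoke 64.5664723115049
rim z 0.15694345402209994
lowest finger z [0.18100858 0.1815261  0.18225129]
```

The rim has sunk about 10 mm at around 3 N, so the key has entered. I'll keep pressing until it stops.

>>> move_arm:
  series:
    - [[0.2,0,0,1,0],[0.2,0,0,2,0],[0.2,0,0,3,0],[0.2,0,0,3.7,0],[0.2,0,0,4.4,0],[0.2,0,0,5,0],[0.2,0,0,5,0],[0.2,0,0,5,0],[0.2,0,0,5,0],[0.2,0,0,5,0]]

```text
time_s: 13.72
eef_pos: [0.5494, 0.1107, 0.1282]
eef_rot: [0.001, -0.037, 0.999, -0.004]
wrist_force: [-0.4, 1.1, 9.0]
opening: 0.202
grasp_force: 4.5
```

```bash
python3 f.py
```

```text
[0.54943596 0.11073084 0.1281984 ] [-0.05892354  1.46662707  7.57533622] 0.20081158347867836 13.7667
spoke 64.50700080563325
rim z 0.15284213927581458
lowest finger z [0.1810111  0.18141243 0.18205504]
```

>>> move_arm:
  series:
    - [[0.2,0,0,0.5,0],[0.2,0,0,1,0],[0.2,0,0,1.5,0],[0.2,0,0,2,0],[0.2,0,0,2.5,0],[0.2,0,0,2.5,0],[0.2,0,0,2.5,0],[0.2,0,0,2.5,0],[0.2,0,0,2.5,0],[0.2,0,0,2.5,0]]

```text
time_s: 14.6
eef_pos: [0.5496, 0.1108, 0.128]
eef_rot: [0.001, -0.038, 0.999, -0.004]
wrist_force: [-7.9, 0.4, 23.8]
opening: 0.202
grasp_force: 12.0
```

```bash
python3 f.py
```

```text
[0.54956573 0.11079689 0.12799848] [-7.38257979  0.36256912 24.83589391] 0.19824692318020468 14.65
spoke 64.5402811650209
rim z 0.15281008149859218
lowest finger z [0.18100518 0.1816067  0.18212786]
```

The force rose to 24 N with no further travel, so the wheel has stopped hard and is home. I'll move straight up and clear.

>>> move_arm:
  series:
    - [[0.2,0,0,-4,0],[0.2,0,0,-12,0],[0.2,0,0,-25,0],[0.2,0,0,-45,0],[0.2,0,0,-70,0],[0.2,0,0,-95,0],[0.2,0,0,-120,0],[0.2,0,0,-140,0],[0.2,0,0,-155,0],[0.2,0,0,-160,0]]

```text
time_s: 15.48
eef_pos: [0.5495, 0.1118, 0.2871]
eef_rot: [0.001, -0.037, 0.999, -0.005]
wrist_force: [-0.6, 0.2, -0.2]
opening: 0.198
grasp_force: 0.0
```

```bash
python3 f.py; python3 -c "
from h import *
cv2.imwrite('pics/w5.png',cv2.convertScaleAbs(camera('wrist')[0],alpha=1.4,beta=10))"
```

```text
[0.54950004 0.11186925 0.28672164] [0.49092656 0.0785403  0.13055559] 0.19848702834852852 15.5333
spoke 64.27088367850914
rim z 0.15245383518099664
lowest finger z [0.32104129 0.32462537 0.32660432]
```

View pics/w5.png

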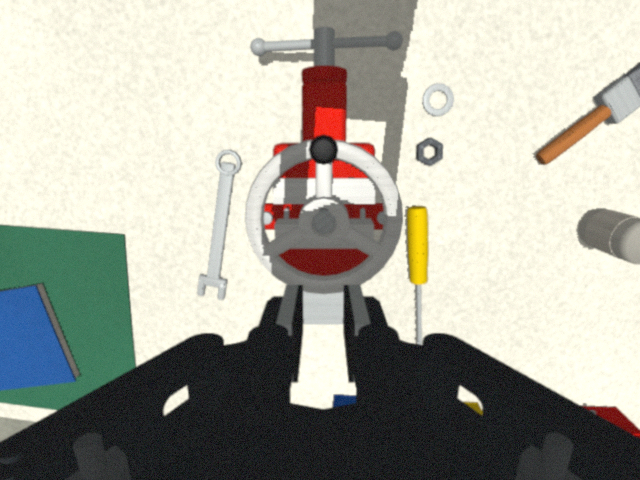

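The wheel stayed down (rim about 15 mm lower, hub at (323,222), handle at (323,150) towards the screw). The nut, washer and tools lie as before and the gripper is clear.

```bash
python3 -c "
from bench import order
print(order.hand_in())"
```

```text
the job is handed in; nothing more can be done
None
```

The handwheel is keyed and pressed fully home on the spindle's shoulder, the arm is clear, and the job was handed in at about 15.6 s with the loose items untouched.

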